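# Set and lock the parts washer's air, then hold its lid open

### The job

Get the red bench-top parts washer ready for the carburettor: turn the blue air-regulator knob clockwise until its white pointer stands at the green mark, then push the yellow lock slide fully home so that it grips the knob's neck. Then lift the lid and hold it 40 degrees open so that I can reach in; it falls shut by itself, so never let it drop, and finish while still holding it there. Leave the carburettor and the other things around the washer where they are.

Things in the scene. Friction and masses are not known exactly. Their poses are not given: they have to be found in the camera images.
- knob (a joint): blue regulator knob, angle in rad; 0 = backed off, grows clockwise seen from above, up to 2.6. The pointer stands at the green mark at 1.50. It turns stiffly (about 0.05 N m) and stays where it is left
- knob_grip (a point): on the upright axis of the round blue knob (40 mm in diameter, 36 mm tall), 15 mm below its top: the height to grip. Below it a square steel neck, 24 mm across, on a grey bracket whose top is 36 mm below this point; the slide and its keeper strap beside the neck reach to 26 mm below it. The lid's edge is 71 mm from this axis, the lid's top 25 mm below this point
- pointer_tip (a point): outer end of the white pointer line, on the knob's top face, 20 mm from its axis; turns with the knob
- green_mark (a point): point straight above the green stripe that is painted on the bracket beside the knob, at the height of the knob's top, 20 mm from its axis, on the robot's side of it: the pointer tip comes to this point when the knob is set
- lock (a joint): yellow lock slide, travel in m; 0 = drawn back, 0.030 = home. It slides towards the knob (along the washer's +y) with about 2 N of drag and stays where it is left. Its fork goes round the neck's flats only when the knob stands at the mark, within about 9 degrees; then it keeps the knob from turning
- lock_grip (a point): centre of the slide's upright yellow thumb piece: 14 mm wide (washer's x), 22 mm long (y), 32 mm tall, its top 17 mm above this point; the flat slide plate, 37 mm wide, is 15 mm below. Can be pinched across its width from above or pushed from its outer end. Stands 90 mm from the knob's axis when drawn back, 60 mm when home
- lid (a joint): lid of the washer, hinged along the far edge; angle in rad, 0 = shut, 0.698 = 40 degrees open. It falls shut when let go (about 0.7 kg; some 4 N lifts the handle)
- lid_handle (a point): middle of the lid's handle bar: a round steel bar 12 mm thick, parallel to the washer's y and the hinge, 120 mm between its two end posts, bar centre 36 mm above the lid's top face; it moves with the lid. Its distance from the hinge axis is 248 mm: with the lid shut it lies 245 mm nearer the robot than the hinge and 40 mm above it
- lid_hinge (a point): middle of the lid's hinge axis, which runs along the washer's y at the tank's far top edge, 142 mm above the bench
- washer: red sheet-metal parts washer, fixed to the bench, tank 280 mm (x) by 420 mm (y) by 140 mm tall; origin under its centre on the bench, x from the handle side to the hinge, y along the hinge, z up. The regulator is on a bracket at its -y end. The lid covers the tank, overhanging it by 5 mm
- carb_mid (a point): small aluminium carburettor waiting on the bench, 85 x 65 x 105 mm, loose, not to be moved; point 50 mm above the bench
- jug_mid (a point): closed grey plastic jug, 105 x 150 x 200 mm tall, loose, not to be moved; point 100 mm above the bench
- funnel_mid (a point): stainless funnel standing mouth down, 130 mm wide, 145 mm tall, loose, not to be moved; point 70 mm above the bench
- screwdriver_grip (a point): handle of a stubby orange screwdriver lying on the bench, 110 mm long, loose, not to be moved

How it is judged:
On the way, in this order (a step that is already met when the one before it is completed fails the run):
1. the knob stands at the green mark with the lock still drawn back (value of joint knob between 1.34 and 1.66 rad and value of joint lock below 0.008 m), for 0.2 s.
2. the lock is home with the knob at the mark (value of joint lock above 0.026 m and value of joint knob between 1.3 and 1.7 rad), for 0.2 s.
3. the lid is lifted (value of joint lid above 0.5 rad), for 0.2 s.
At the end, for the whole second after the job is handed in: The fingers still hold the lid, at rest, 40 degrees open (35 to 45), touching it with more than 1 N; the lock slide is home (within 4 mm) and the knob's pointer is at the green mark (within 11 degrees) (all of step 2 and value of joint lid between 0.611 and 0.785 rad and velocity of joint lid between -0.05 and 0.05 rad/s and contact force between the fingers and lid above 1 N); the arm keeps its last pose, push and grip.
It fails at once if the lid is dropped (it swings shut faster than 2 rad/s) (velocity of joint lid below -2 rad/s).
It fails at once if a bystander is pushed more than 25 mm from its place (distance of any of carb_mid, jug_mid, funnel_mid, screwdriver_grip from where it was at the start of the episode above 0.025 m).
It also fails if it takes over 61 s, if anything falls off the work surface, if the arm or the gripper's body presses on something with over 40 N, if the wrist force passes 120 N, or if a joint passes its speed limit or range.

### The arm

A 6-joint arm with a two-finger parallel gripper is mounted at the origin on the work surface. World frame = base frame: x ahead of the robot, y to its left, z up, the work surface at z = 0. Lengths are in m, angles in rad, forces in N, time in s.
With the tool pointing down it reaches from about 0.35 to 0.975 m from the base axis. Payload 4.9 kg.
Tool frame: the origin (TCP) lies at the very end of the fingers, on their centre line; the grasp point (between the pads) lies 19 mm behind it; z points along the fingers, x is the direction in which the jaws open and shut, and the axes are right-handed (so a half turn about z gives the same grasp; the last joint's range is limited). The gripper opens to 85 mm and grips with 20 to 120 N. Pads are 22 mm wide; open, the fingers measure 114 mm over their backs; the gripper's body (76 mm by 85 mm) begins 54 mm behind the grasp point. The pads swing forward as they close: fully open they stand 13 mm farther back than shut.
Start: joints at [1.132, 0.053, 1.613, -0, 1.476, -0.119], TCP at [0.196, 0.593, 0.231] pointing down, gripper open.
Joint ranges: [-3.01, 3.01], [-1.01, 2.22], [0.06, 2.58], [-1.02, 4.17], [0.09, 2.62], [-3.14, 3.14]. Speed limits (rad/s): [2.57, 2.57, 3.14, 3.14, 3.14, 3.14].

### API

Orientations are given as a rotation vector (axis times angle).
In Python, from station import monitor, imaging, ticket gives the robot as it stands.
- The arm moves only by the tool step_arm, never from a script. Its argument "targets" is one flat list of numbers, 4 for each row, row after row: the shift along the tool's x, y, z in m, then the turn about the tool's z in rad. In form: [tx, ty, tz, roll, tx, ty, tz, roll, ...]. A call has 1 to 12 rows; each row is the pose to reach, as a shift and turn from the pose measured when the call began, along the tool's axes at that moment; what a row does not reach only later rows make up. A row lasts 1/12 s, in which the tool goes at most 41.7 mm and 7.16 degrees, less where a joint would pass 70% of its speed; a pose out of reach is approached as far as the arm can. A call with a gripper value outside its range is refused whole. "grip" is the finger opening in m, from 0 to 0.0854, set as the call begins (left out, the last holds). The fingers move at their own pace and stop on an object; "force" is the grip in N (left out, the last holds). Time passes only in rows, so rows that repeat a pose let the fingers close. It gives the time, the measured TCP pose, the force and the opening at its end, in the units of the state.
- monitor.get_obs(): the state, without advancing time (a new reading comes with each control period).
- imaging.get_image(name): name is "side" or "top" or "wrist"; returns a dict with "color" (384x512x3 uint8, red, green, blue), "depth" (384x512 float32, m along the optical axis (not along the pixel's ray), 0 where there is no reading), "fov_y" (degrees; the focal length in pixels is half the picture's height over the tangent of half this angle, whatever the lens; pixels are square), "cx", "cy" (the principal point, pixels), "R" (3x3) and "t" (3): a world point X has camera coordinates R X + t. Camera axes: x right, y down, z forward; pixel columns grow to the right and rows downward; lengths in m; the calibration is good to about 2 mm. A picture is of the moment at which its call begins.
- ticket.finish_job(): hands the job in, once; it reports no verdict.
Trained networks look in a picture, given as the dict that the camera call returned (one of the last four; its "shot" number tells which), for a name from the list of things; names that differ only in an ending like _2 or _b are one class to them, and where a whole thing is asked for, a point or a joint stands for the part that bears it (a point fixed in the world has none). Each returns a list of dicts, best first, with "score" (0 to 1); they miss things now and then, are a little off and sometimes report something else, mostly with a low value. They report only what shows in the picture. A call takes as long as a camera call.
- imaging.search_frame(name, picture): "uv" ([column, row] in pixels, amid what is visible of it).
- imaging.mark_of(name, picture): "uv" ([column, row] in pixels: a listed point, or the origin of a listed thing).
The state is a dict: "t": time; "q": joint angles; "dq": joint speeds; "effort": joint torques, N m; "tool_pos": TCP position; "tool_rot": TCP orientation; "contact_force": force on the tool from outside, world axes, zero at the start; "wrist_torque": the same for the moment, N m; "opening": finger opening in m.
Only numpy, scipy, OpenCV 4.12 (cv2) and the standard library are available. Lean on these libraries where they do the work, as an engineer would, in place of code of your own. Each camera call takes 0.05 s, during which the arm holds its last target.

## Working session

There is one attempt and no reset: what is moved stays moved. The work goes in short steps, Python scripts to look and compute and a tool call to move; the robot and the scene stay as the last step left them, time stands still between calls to the robot, and variables do not carry over. Pictures are saved under pics/ and viewed, and the job is handed in when it is done.

Besides the shell and the picture viewer there is one more tool, called after "Emit:" as name(argument=value, ...) on one line, values as JSON. step_arm: Moves the arm, as the interface text tells. Its arguments: {"type":"object","properties":{"targets":{"type":"array","items":{"type":"number"}},"grip":{"type":"number"},"force":{"type":"number"}},"required":["targets"]}

```bash
mkdir -p pics; ls
cat > h.py <<'E'
import numpy as np, cv2
from station import monitor, imaging, ticket
from scipy.spatial.transform import Rotation as Ro
def save(p,n): cv2.imwrite('pics/'+n+'.png', p['color'][:,:,::-1])
def K(p):
    f=p['color'].shape[0]/2/np.tan(np.radians(p['fov_y'])/2); return f,p['cx'],p['cy']
def ray(p,uv):
    f,cx,cy=K(p);R=np.array(p['R']);t=np.array(p['t'])
    d=R.T@np.array([(uv[0]-cx)/f,(uv[1]-cy)/f,1]);return -R.T@t,d
def atz(p,uv,z):
    c,d=ray(p,uv);return c+d*(z-c[2])/d[2]
def dep(p,uv):
    c,d=ray(p,uv);u,v=int(round(uv[0])),int(round(uv[1]));D=p['depth'][max(v-1,0):v+2,max(u-1,0):u+2];D=D[D>0]
    return c+d*np.median(D) if len(D) else None
def proj(p,X):
    f,cx,cy=K(p);c=np.array(p['R'])@np.array(X)+np.array(p['t']);return c[0]/c[2]*f+cx,c[1]/c[2]*f+cy
def tri(ps,uvs):
    A=np.zeros((3,3));b=np.zeros(3)
    for p,u in zip(ps,uvs):
        c,d=ray(p,u);d=d/np.linalg.norm(d);M=np.eye(3)-np.outer(d,d);A+=M;b+=M@c
    return np.linalg.solve(A,b)
E
python3 - <<'E'
from h import *
np.set_printoptions(precision=4,suppress=True)
o=monitor.get_obs();print(o)
ps={n:imaging.get_image(n) for n in ("side","top","wrist")}
for n,p in ps.items():
    save(p,n+'0'); print(n,p['R'],p['t'],p['fov_y'],p['cx'],p['cy'])
names="knob_grip pointer_tip green_mark lock_grip lid_handle lid_hinge washer carb_mid jug_mid funnel_mid screwdriver_grip".split()
for nm in names:
    for n,p in ps.items():
        r=imaging.mark_of(nm,p)[:2]
        for x in r: print(nm,n,np.array(x['uv']).round(1),round(x['score'],2),dep(p,x['uv']) if 0<=x['uv'][0]<511 and 0<=x['uv'][1]<383 else '')
E
```

```text
pics
{'t': 0.0, 'q': array([ 1.132 ,  0.0533,  1.6143, -0.    ,  1.476 , -0.119 ]), 'dq': array([-0.0006,  0.0021,  0.0005,  0.0014, -0.0015,  0.0017]), 'effort': array([ -0.0009, -39.3681, -37.0176,  -0.0001,   0.0068,   0.    ]), 'tool_pos': array([0.1962, 0.5927, 0.2301]), 'tool_rot': array([ 2.546 ,  1.8388, -0.0028]), 'contact_force': array([0.2825, 0.1064, 0.2114]), 'wrist_torque': array([-0.0181,  0.0129, -0.0329]), 'opening': 0.08516901315768488}
side [[ 0.841  -0.541   0.0053]
 [-0.3387 -0.534  -0.7747]
 [ 0.4219  0.6497 -0.6324]] [-0.4466  0.2787  1.3009] 48.87176738348311 253.40644125086615 186.4103780866403
top [[-0.0971 -0.9952 -0.0068]
 [-0.9735  0.0964 -0.2073]
 [ 0.207  -0.0135 -0.9782]] [0.0552 0.5482 1.1865] 56.98485647439083 251.51766787510772 190.41210200829016
wrist [[ 0.3156  0.9489 -0.001 ]
 [ 0.9137 -0.3036  0.27  ]
 [ 0.2559 -0.0861 -0.9628]] [-0.6248 -0.0345  0.3778] 58.209449766476354 252.96083786374342 193.880149221278
knob_grip side [293.3 212.7] 0.46 [ 0.5261 -0.2257  0.1841]
knob_grip side [242.2 273.1] 0.42 [ 0.3454 -0.2253  0.0236]
knob_grip top [317.
[... 814 characters left out ...]
_hinge top [223.8 138.1] 0.74 [ 0.7765  0.0857 -0.0009]
lid_hinge top [ 92.8 208.8] 0.23 [0.5325 0.5417 0.0962]
washer top [230.3 188.1] 0.82 [0.5471 0.0708 0.1447]
carb_mid top [185.6 267.2] 0.96 [0.3095 0.2431 0.0826]
carb_mid top [230.5 189.8] 0.71 [0.5416 0.0707 0.1436]
jug_mid top [413. 209.] 0.93 [ 0.4177 -0.4977  0.1689]
jug_mid top [344.1 175.7] 0.71 [ 0.5458 -0.2979  0.1708]
funnel_mid side [184.3 133.5] 0.69 [0.5165 0.5289 0.0638]
funnel_mid top [ 94.  209.4] 0.63 [0.5309 0.5396 0.0918]
screwdriver_grip side [246.5 273.5] 0.62 [ 0.3553 -0.2342  0.0245]
screwdriver_grip top [317.4 180.2] 0.72 [ 0.5365 -0.2078  0.1844]
screwdriver_grip top [319.9 242.1] 0.45 [ 0.3504 -0.2195  0.0239]
```

```bash
python3 -c "
import cv2
for n,(x,y) in dict(side=(150,120),top=(180,100)).items():
    a=cv2.imread(f'pics/{n}0.png');cv2.imwrite(f'pics/{n}0c.png',cv2.resize(a[y:y+150,x:x+200],None,fx=4,fy=4,interpolation=2))
"
```

```text
(no output)
```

View pics/side0.png

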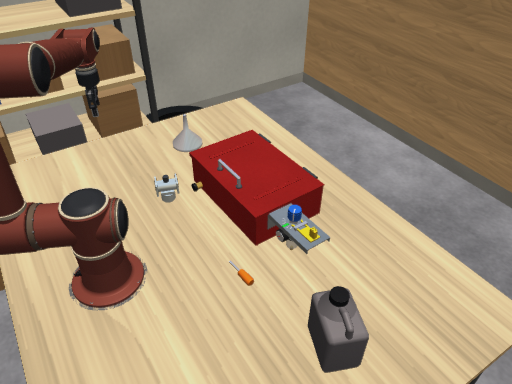

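View pics/top0.png

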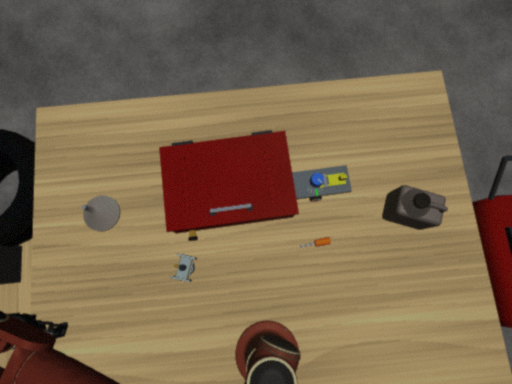

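View pics/side0c.png

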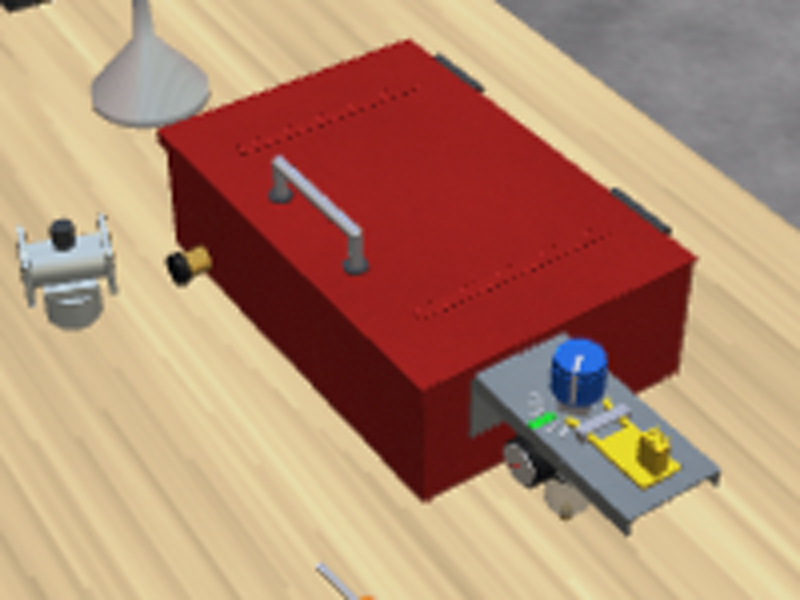

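View pics/top0c.png

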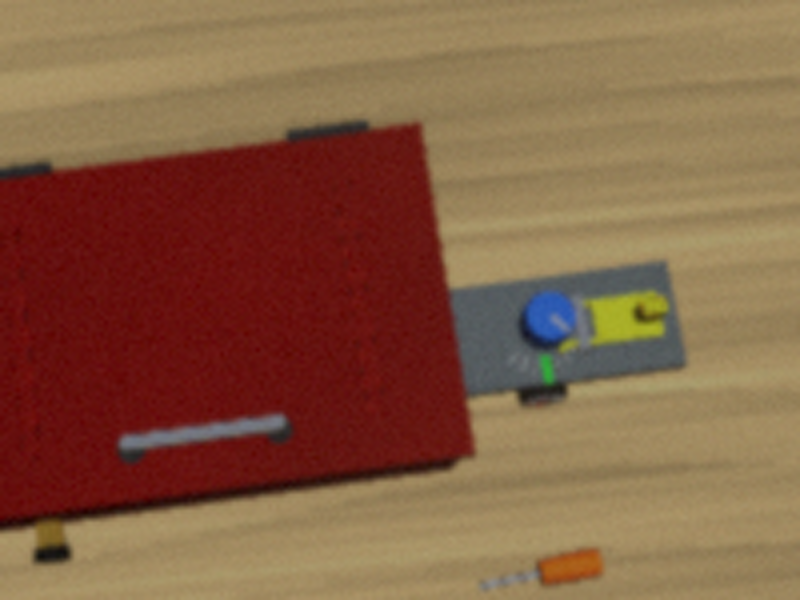

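```bash
cat >> h.py <<'E'
def cloud(p):
    f,cx,cy=K(p);R=np.array(p['R']);t=np.array(p['t']);h,w=p['depth'].shape
    u,v=np.meshgrid(np.arange(w),np.arange(h));z=p['depth']
    C=np.stack([(u-cx)/f*z,(v-cy)/f*z,z],-1).reshape(-1,3)
    return ((C-t)@R).reshape(h,w,3)
E
python3 - <<'E'
from h import *
np.set_printoptions(precision=4,suppress=True)
for n in ("top","side"):
    p=imaging.get_image(n);W=cloud(p);hsv=cv2.cvtColor(p['color'],cv2.COLOR_RGB2HSV)
    H,S,V=hsv[...,0].astype(int),hsv[...,1],hsv[...,2];ok=p['depth']>0
    red=((H<6)|(H>174))&(S>150)&ok&(abs(W[...,2]-.146)<.012)&(W[...,0]>.3)&(abs(W[...,1])<.4)
    q=W[red];(c,s,a)=cv2.minAreaRect(q[:,:2].astype(np.float32));print(n,'lid',c,s,a,np.median(q[:,2]),len(q))
    bl=(H>105)&(H<130)&(S>120)&ok&(W[...,0]>.45)&(W[...,0]<.62)&(W[...,1]>-.3)&(W[...,1]<-.12)
    q=W[bl];print('blue',q.min(0),q.max(0),q.mean(0),len(q))
    t=q[q[:,2]>q[:,2].max()-.012];print(' top',t.mean(0),len(t))
    ye=(H>22)&(H<34)&(S>180)&ok&(W[...,0]>.45)&(W[...,0]<.62)&(W[...,1]>-.36)&(W[...,1]<-.15)&(W[...,2]>.1)
    q=W[ye];print('yel',q.min(0),q.max(0),q.mean(0),len(q))
    gr=(H>40)&(H<85)&(S>150)&ok&(W[...,2]>.1); 
    if gr.any(): print('green',W[gr].mean(0),gr.sum())
    hb=ok&(W[...,2]>.17)&(W[...,0]>.4)&(W[...,0]<.53)&(W[...,1]>-.05)&(W[...,1]<.2)
    q=W[hb];print('handle',q.min(0),q.max(0),np.median(q,0),len(q))
    l=np.polyfit(q[:,1],q[:,0],1);print(' slope',l)
E
```

```text
top lid (0.5770325660705566, 0.07891342043876648) (0.2858704626560211, 0.4256576895713806) 2.258028984069824 0.14617379941389932 10620
blue [ 0.5224 -0.2368  0.1318] [ 0.5738 -0.1881  0.1917] [ 0.5417 -0.2062  0.1829] 129
 top [ 0.5424 -0.206   0.1852] 115
yel [ 0.5284 -0.304   0.1351] [ 0.5604 -0.2537  0.1752] [ 0.5436 -0.2791  0.1458] 151
green [0.3661 0.1758 0.2735] 22
handle [0.4674 0.0092 0.1799] [0.4834 0.1387 0.1918] [0.4747 0.0749 0.1864] 160
 slope [-0.0379  0.4777]
side lid (0.5748754143714905, 0.07165470719337463) (0.28903186321258545, 0.4341404139995575) 2.5032389163970947 0.14532363260186493 5979
blue [ 0.5168 -0.2367  0.1496] [ 0.5587 -0.1964  0.1895] [ 0.5345 -0.2209  0.1769] 179
 top [ 0.5378 -0.2174  0.1846] 106
yel [ 0.5197 -0.3149  0.1354] [ 0.5603 -0.2266  0.1747] [ 0.5384 -0.2889  0.1463] 190
green [ 0.5067 -0.2138  0.135 ] 15
handle [ 0.4643 -0.0013  0.1703] [0.4814 0.1309 0.1933] [0.4713 0.0573 0.1848] 114
 slope [-0.0424  0.4743]
```

Emit:
step_arm(targets=[-0.327, 0.29, -0.07, 0.15, -0.327, 0.29, -0.07, 0.15, -0.327, 0.29, -0.07, 0.15, -0.654, 0.579, -0.07, 0.3, -0.654, 0.579, -0.07, 0.3, -0.654, 0.579, -0.07, 0.3, -0.654, 0.579, -0.07, 0.3, -0.654, 0.579, -0.07, 0.3, -0.654, 0.579, -0.07, 0.3, -0.654, 0.579, -0.07, 0.3, -0.654, 0.579, -0.07, 0.3, -0.654, 0.579, -0.07, 0.3], grip=0.085, force=40)

```text
t: 2.9
tool_pos: [0.3928, 0.134, 0.2767]
tool_rot: [2.793, 1.438, 0.002]
contact_force: [0.6, 0.4, -0.4]
opening: 0.0849
```

```bash
cat >> h.py <<'E'
def to(P,jaw=None):
    "shift in tool axes to world TCP P; jaw world angle deg (mod 180)"
    o=monitor.get_obs();R=Ro.from_rotvec(o['tool_rot']).as_matrix()
    d=R.T@(np.array(P)-o['tool_pos']);a=np.degrees(np.arctan2(R[1,0],R[0,0]))
    r=None if jaw is None else np.radians((a-jaw+90)%180-90)
    print('t',round(o['t'],2),'pos',o['tool_pos'].round(4),'jaw',round(a,2),'zdir',R[:,2].round(4),'q6',round(o['q'][5],2),'F',o['contact_force'].round(1),'open',round(o['opening'],4));print('shift',d.round(4),'roll',None if r is None else round(r,4))
E
python3 -c "
from h import *
to([.53,-.212,.30],54)"
```

```text
t 2.9 pos [0.3928 0.134  0.2767] jaw 54.5 zdir [ 1.5e-03  3.0e-04 -1.0e+00] q6 -0.8 F [ 0.6  0.4 -0.4] open 0.0849
shift [-0.202   0.3127 -0.0232] roll 0.0087
```

Emit:
step_arm(targets=[-0.202, 0.313, -0.023, 0, -0.202, 0.313, -0.023, 0, -0.202, 0.313, -0.023, 0, -0.202, 0.313, -0.023, 0, -0.202, 0.313, -0.023, 0, -0.202, 0.313, -0.023, 0, -0.202, 0.313, -0.023, 0, -0.202, 0.313, -0.023, 0, -0.202, 0.313, -0.023, 0, -0.202, 0.313, -0.023, 0, -0.202, 0.313, -0.023, 0, -0.202, 0.313, -0.023, 0])

```text
t: 3.9
tool_pos: [0.5301, -0.212, 0.2995]
tool_rot: [-2.793, -1.438, -0.002]
contact_force: [-0.6, 0.5, 0.3]
opening: 0.0849
```

Run:
```python
from h import *
np.set_printoptions(precision=4,suppress=True)
to([.53,-.212,.30],54)
p=imaging.get_image('wrist');save(p,'w1')
for nm,z in (("knob_grip",.171),("pointer_tip",.186),("green_mark",.186),("lock_grip",.158)):
    for x in imaging.mark_of(nm,p)[:1]: print(nm,np.array(x['uv']).round(1),round(x['score'],2),atz(p,x['uv'],z),dep(p,x['uv']))
```

```text
t 3.9 pos [ 0.5301 -0.212   0.2995] jaw 54.48 zdir [ 0.001  0.001 -1.   ] q6 -1.46 F [-0.6  0.5  0.3] open 0.0849
shift [-0.     -0.0001 -0.0005] roll 0.0083
knob_grip [262.2 193.3] 0.98 [ 0.5411 -0.2093  0.171 ] [ 0.5375 -0.2073  0.1855]
pointer_tip [236.3 190.1] 0.72 [ 0.5237 -0.2219  0.186 ] [ 0.525  -0.2232  0.1793]
green_mark [242.8 179.2] 0.85 [ 0.5197 -0.2128  0.186 ] [ 0.5214 -0.2143  0.1764]
lock_grip [182.4 245.6] 0.63 [ 0.5424 -0.2968  0.158 ] [ 0.5395 -0.2916  0.1698]
```

View pics/w1.png

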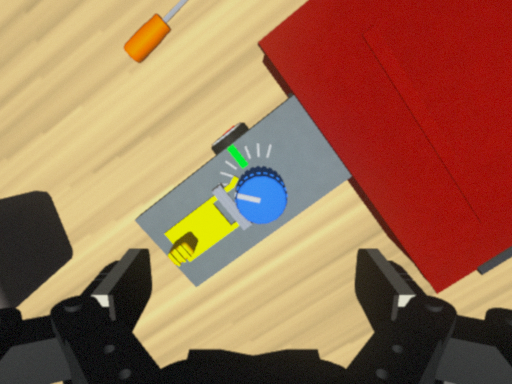

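```bash
cat >> h.py <<'E'
def knob(p,zt=.186):
    "knob top circle centre & pointer angle from wrist image"
    hsv=cv2.cvtColor(p['color'],cv2.COLOR_RGB2HSV).astype(int);H,S,V=hsv[...,0],hsv[...,1],hsv[...,2]
    W=cloud(p);near=(W[...,0]>.49)&(W[...,0]<.59)&(W[...,1]>-.26)&(W[...,1]<-.16)
    bl=(H>100)&(H<130)&(S>120)&near&(V>60)&(abs(W[...,2]-zt)<.006)
    m=bl.astype(np.uint8);m=cv2.morphologyEx(m,cv2.MORPH_CLOSE,np.ones((9,9)))
    c=max(cv2.findContours(m,0,1)[0],key=cv2.contourArea)
    P=np.array([atz(p,u,zt) for u in c[:,0]])[:,:2].astype(np.float32)
    cc,r=cv2.minEnclosingCircle(P)
    A=np.c_[2*P,np.ones(len(P))];s=np.linalg.lstsq(A,(P**2).sum(1),rcond=None)[0];cf=s[:2]
    wh=(m>0)&(S<110)&(V>120)
    vu=np.argwhere(wh);Q=np.array([atz(p,(u,v),zt)[:2] for v,u in vu]) if len(vu) else None
    print('circ',cc,r,'fit',cf,np.sqrt(s[2]+cf@cf),'npx',m.sum(),'white',len(vu))
    if len(vu)>3:
        mm=Q.mean(0)-cf;u,s_,vt=np.linalg.svd(Q-Q.mean(0));d=vt[0]*np.sign(vt[0]@mm)
        for nm,v in(('mean',mm),('pca',d)):
            print('pointer',nm,v,'knob angle',1.5-((np.degrees(np.arctan2(v[1],v[0]))-182.4+180)%360-180)*np.pi/180)
E
python3 - <<'E'
from h import *
np.set_printoptions(precision=4,suppress=True)
p=imaging.get_image('wrist');knob(p)
W=cloud(p);hsv=cv2.cvtColor(p['color'],cv2.COLOR_RGB2HSV).astype(int);H,S,V=hsv[...,0],hsv[...,1],hsv[...,2]
ye=(H>22)&(H<34)&(S>150)&(W[...,2]>.125);q=W[ye];print('yel',q.min(0),q.max(0))
t=q[q[:,2]>.165];print('thumb',t.min(0),t.max(0),t.mean(0),len(t),np.median(t[:,2]))
f=q[q[:,2]<.15];(c,s,a)=cv2.minAreaRect(f[:,:2].astype(np.float32));print(c,s,a,np.median(f[:,2]))
g=(H>45)&(H<75)&(S>150)&(W[...,2]>.1);print('green',W[g].mean(0))
gy=(abs(W[...,2]-.135)<.004)&(S<80)&(W[...,1]>-.36)&(W[...,1]<-.12)
c,s,a=cv2.minAreaRect(W[gy][:,:2].astype(np.float32));print('bracket',c,s,a)
cv2.imwrite('pics/w1c.png',cv2.resize(p['color'][130:290,120:320,::-1],None,fx=3.9,fy=3.7,interpolation=2))
E
```

```text
circ (0.5401620268821716, -0.2108035832643509) 0.020147550851106644 fit [ 0.5401 -0.2107] 0.019368166956450383 npx 1949 white 133
pointer mean [-0.0061 -0.0073] knob angle 0.6679068894671757
pointer pca [-0.748  -0.6637] knob angle 0.8161024138549674
yel [ 0.4747 -0.3258  0.1336] [ 0.5649 -0.1487  0.4423]
thumb [ 0.4747 -0.3093  0.1651] [ 0.5616 -0.1487  0.4423] [ 0.5351 -0.2708  0.2283] 546 0.1709514974527151
(0.5441677570343018, -0.2745884656906128) (0.03980138152837753, 0.10432440042495728) 4.099513530731201 0.13951428645526917
green [ 0.507  -0.2161  0.2152]
bracket (0.5419718027114868, -0.23363983631134033) (0.09044982492923737, 0.1868072748184204) 2.1572704315185547
```

View pics/w1c.png

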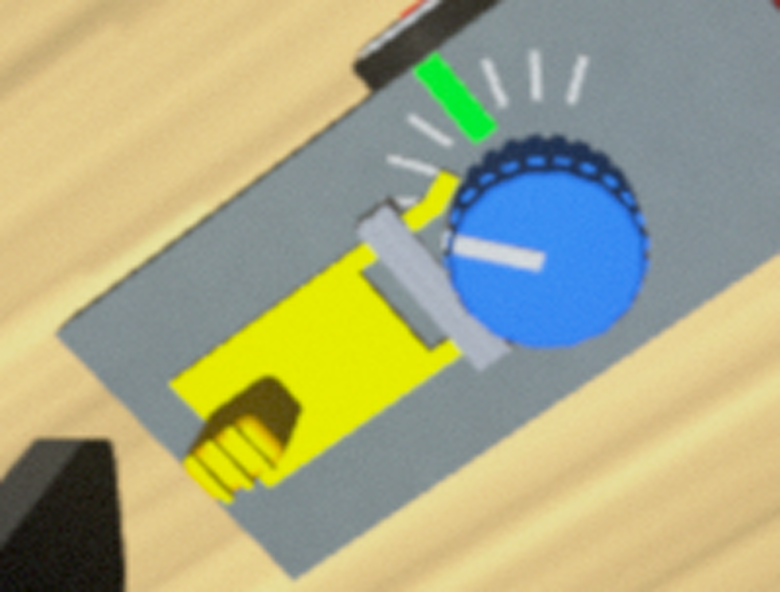

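```bash
python3 -c "
from h import *
to([.540,-.211,.152],46)"
```

```text
t 4.2 pos [ 0.5302 -0.2111  0.3002] jaw 54.58 zdir [ 2.3e-03 -1.0e-04 -1.0e+00] q6 -1.46 F [-0.8 -1.1 -0.4] open 0.0848
shift [0.0056 0.0076 0.1483] roll 0.1498
```

Emit:
step_arm(targets=[0.006, 0.008, 0.03, 0.15, 0.006, 0.008, 0.06, 0.15, 0.006, 0.008, 0.09, 0.15, 0.006, 0.008, 0.12, 0.15, 0.006, 0.008, 0.135, 0.15, 0.006, 0.008, 0.148, 0.15, 0.006, 0.008, 0.148, 0.15, 0.006, 0.008, 0.148, 0.15])

```text
t: 4.87
tool_pos: [0.5406, -0.2106, 0.1524]
tool_rot: [2.891, 1.228, 0.003]
contact_force: [-0.2, 0.5, 1.5]
opening: 0.0852
```

```bash
python3 -c "
from h import *
to([.540,-.211,.152],46)"
```

```text
t 4.87 pos [ 0.5406 -0.2106  0.1524] jaw 46.01 zdir [ 0.0022  0.     -1.    ] q6 -1.3 F [-0.2  0.5  1.5] open 0.0852
shift [-0.0007 -0.0002  0.0004] roll 0.0003
```

Close on the knob.

Emit:
step_arm(targets=[0, 0, 0, 0, 0, 0, 0, 0, 0, 0, 0, 0, 0, 0, 0, 0, 0, 0, 0, 0, 0, 0, 0, 0, 0, 0, 0, 0, 0, 0, 0, 0], grip=0.03, force=40)

```text
t: 5.53
tool_pos: [0.5408, -0.2115, 0.1541]
tool_rot: [2.889, 1.227, 0.003]
contact_force: [-3.8, -2.0, 6.3]
opening: 0.039
```

Emit:
step_arm(targets=[0, 0, 0, 0.1, 0, 0, 0, 0.2, 0, 0, 0, 0.3, 0, 0, 0, 0.4, 0, 0, 0, 0.5, 0, 0, 0, 0.6, 0, 0, 0, 0.7, 0, 0, 0, 0.75, 0, 0, 0, 0.75, 0, 0, 0, 0.75])

```text
t: 6.37
tool_pos: [0.5409, -0.2115, 0.1542]
tool_rot: [3.138, 0.085, 0.005]
contact_force: [-1.0, 0.4, 0.3]
opening: 0.0392
```

Run:
```python
from h import *
np.set_printoptions(precision=4,suppress=True)
to([.540,-.211,.152],3)
p=imaging.get_image('wrist');save(p,'w2')
knob(p)
```

```text
t 6.37 pos [ 0.5409 -0.2115  0.1542] jaw 3.11 zdir [ 0.0034 -0.0019 -1.    ] q6 -0.56 F [-1.   0.4  0.3] open 0.0392
shift [-0.0009 -0.0006  0.0022] roll 0.0018
circ (0.541299045085907, -0.2084023803472519) 0.021211251616477966 fit [ 0.5424 -0.2086] 0.01813461264344069 npx 8060 white 4
pointer mean [-0.0193 -0.0002] knob angle 1.5293533354176028
pointer pca [-0.9987 -0.0505] knob angle 1.4913181758534957
```

View pics/w2.png

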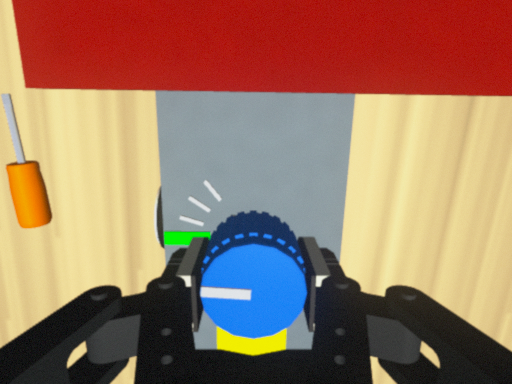

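Run:
```python
from h import *
np.set_printoptions(precision=4,suppress=True)
p=imaging.get_image('wrist')
a=p['color'].astype(int);hsv=cv2.cvtColor(p['color'],cv2.COLOR_RGB2HSV).astype(int);H,S,V=hsv[...,0],hsv[...,1],hsv[...,2]
def line(m,z,nm):
    vu=np.argwhere(m);Q=np.array([atz(p,(u,v),z)[:2] for v,u in vu]);u,s,vt=np.linalg.svd(Q-Q.mean(0));d=vt[0]*-np.sign(vt[0][0])
    print(nm,len(vu),Q.mean(0),np.degrees(np.arctan2(d[1],d[0]))%360, Q.min(0),Q.max(0))
m=np.zeros(H.shape,bool);m[280:310,198:262]=1
line(m&(S<90)&(V>140),.186,'pointer')
m=np.zeros(H.shape,bool);m[225:250,160:205]=1
line(m&(H>45)&(H<75)&(S>150),.135,'green')
# bracket edges / lid edge
r=((H<6)|(H>174))&(S>150);e=[(u,np.where(r[:,u])[0].max()) for u in range(40,480,10)]
P=np.array([atz(p,x,.144)[:2] for x in e]);print('lid edge slope deg',np.degrees(np.polyfit(P[:,0],P[:,1],1)[0]),P.mean(0))
cv2.imwrite('pics/w2c.png',cv2.resize(p['color'][210:350,150:350,::-1],None,fx=4,fy=4,interpolation=2))
```

```text
pointer 531 [ 0.5313 -0.2111] 178.76971234728268 [ 0.5222 -0.2134] [ 0.5404 -0.2088]
green 437 [ 0.505  -0.2124] 189.52004109193157 [ 0.4968 -0.2165] [ 0.5169 -0.209 ]
lid edge slope deg 2.1614537307697645 [ 0.5388 -0.1399]
```

View pics/w2c.png

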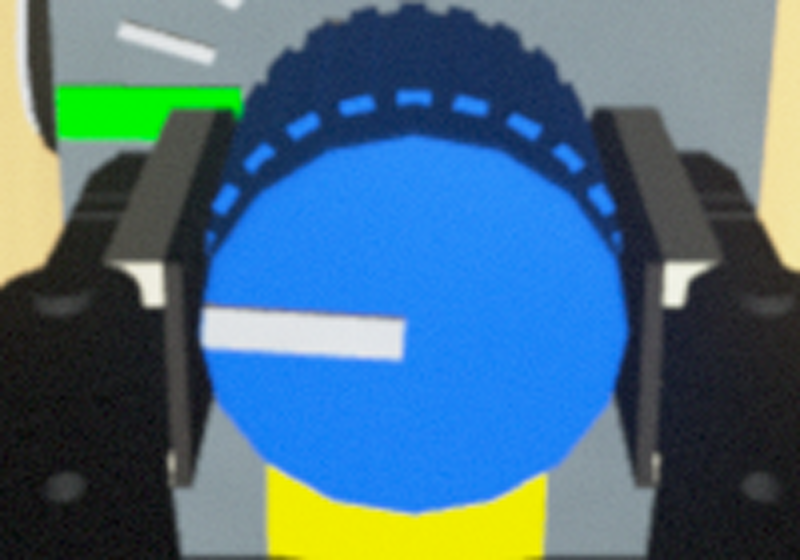

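Emit:
step_arm(targets=[0, 0, 0, -0.06, 0, 0, 0, -0.06, 0, 0, 0, -0.06, 0, 0, 0, -0.06])

```text
t: 6.8
tool_pos: [0.5409, -0.2115, 0.1542]
tool_rot: [3.134, 0.178, 0.005]
contact_force: [-1.4, -1.1, -0.2]
opening: 0.0387
```

Emit:
step_arm(targets=[0, 0, 0, 0, 0, 0, 0, 0, 0, 0, 0, 0, 0, 0, 0, 0, 0, 0, 0, 0, 0, 0, -0.04, 0, 0, 0, -0.08, 0, 0, 0, -0.12, 0, 0, 0, -0.12, 0, 0, 0, -0.12, 0], grip=0.065)

```text
t: 7.63
tool_pos: [0.5421, -0.2121, 0.2787]
tool_rot: [3.13, 0.177, 0.015]
contact_force: [0.7, -0.3, -0.6]
opening: 0.065
```

Run:
```python
from h import *
np.set_printoptions(precision=4,suppress=True)
to([.5445,-.300,.2],2.3)
p=imaging.get_image('wrist');save(p,'w3')
knob(p)
for nm,z in (("knob_grip",.171),("pointer_tip",.186),("green_mark",.186),("lock_grip",.158)):
    for x in imaging.mark_of(nm,p)[:1]: print(nm,np.array(x['uv']).round(1),round(x['score'],2),atz(p,x['uv'],z),dep(p,x['uv']))
```

```text
t 7.63 pos [ 0.5421 -0.2121  0.2787] jaw 6.49 zdir [ 0.0102 -0.0056 -0.9999] q6 -0.61 F [ 0.7 -0.3 -0.6] open 0.065
shift [-0.0083  0.087   0.0792] roll 0.0731
circ (0.5407853722572327, -0.2099301815032959) 0.020143406465649605 fit [ 0.5411 -0.2099] 0.01936369471762932 npx 2341 white 156
pointer mean [-0.0098 -0.0017] knob angle 1.3666420261215004
pointer pca [-0.9989 -0.0463] knob angle 1.4956030059107315
knob_grip [250.3 190.3] 0.93 [ 0.5417 -0.2112  0.171 ] [ 0.5413 -0.2073  0.1854]
pointer_tip [221.6 192.4] 0.9 [ 0.5213 -0.2108  0.186 ] [ 0.5212 -0.2114  0.184 ]
green_mark [220.1 192.8] 0.78 [ 0.5203 -0.2113  0.186 ] [ 0.5201 -0.212   0.1834]
lock_grip [243.4 279.2] 0.93 [ 0.5449 -0.2935  0.158 ] [ 0.5445 -0.2883  0.1671]
```

View pics/w3.png

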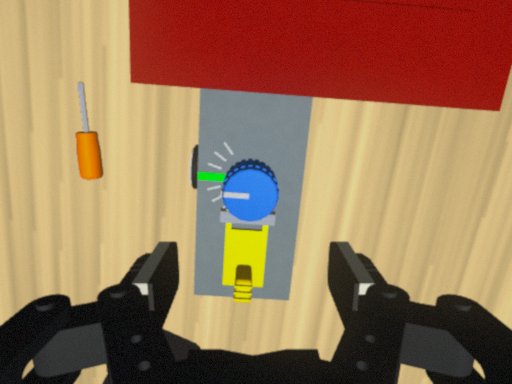

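Run:
```python
from h import *
np.set_printoptions(precision=4,suppress=True)
p=imaging.get_image('wrist');W=cloud(p)
hsv=cv2.cvtColor(p['color'],cv2.COLOR_RGB2HSV).astype(int);H,S,V=hsv[...,0],hsv[...,1],hsv[...,2]
q=W[(H>20)&(H<34)&(S>120)&(abs(W[...,1]+.29)<.04)&(abs(W[...,0]-.545)<.03)]
for lo,hi in((.13,.15),(.15,.163),(.163,.19)):
    t=q[(q[:,2]>lo)&(q[:,2]<hi)];print(lo,len(t),t.min(0),t.max(0),t.mean(0))
to([.545,-.300,.146],2.3)
```

```text
0.13 2228 [ 0.5245 -0.3248  0.133 ] [ 0.5641 -0.2506  0.1499] [ 0.544  -0.2787  0.1396]
0.15 125 [ 0.5373 -0.2909  0.1501] [ 0.551  -0.2868  0.1629] [ 0.5442 -0.288   0.1565]
0.163 452 [ 0.5371 -0.3088  0.163 ] [ 0.5517 -0.2867  0.1729] [ 0.5442 -0.2957  0.1694]
t 7.93 pos [ 0.5397 -0.2109  0.2719] jaw 6.49 zdir [ 0.0001 -0.0001 -1.    ] q6 -0.61 F [-0.5 -0.1  0.2] open 0.0648
shift [-0.0049  0.0891  0.1259] roll 0.0731
```

Emit:
step_arm(targets=[-0.005, 0.04, 0, 0.073, -0.005, 0.075, 0, 0.073, -0.005, 0.087, 0.02, 0.073, -0.005, 0.087, 0.05, 0.073, -0.005, 0.087, 0.08, 0.073, -0.005, 0.087, 0.105, 0.073, -0.005, 0.087, 0.12, 0.073, -0.005, 0.087, 0.126, 0.073, -0.005, 0.087, 0.126, 0.073])

```text
t: 8.68
tool_pos: [0.5431, -0.2969, 0.1426]
tool_rot: [-3.138, -0.063, 0.007]
contact_force: [1.2, 0.7, 0.7]
opening: 0.0649
```

Emit:
step_arm(targets=[0, 0, 0, 0, 0, 0, 0, 0, 0, 0, 0, 0, 0, 0, 0, 0, 0, 0, 0, 0, 0, 0, 0, 0, 0, 0, 0, 0, 0, 0, 0, 0], grip=0.005, force=30)

```text
t: 9.35
tool_pos: [0.5441, -0.2973, 0.1442]
tool_rot: [-3.139, -0.063, 0.003]
contact_force: [1.3, 1.2, 6.3]
opening: 0.0134
```

Run:
```python
from h import *
to([.545,-.268,.146],2.3)
p=imaging.get_image('wrist');save(p,'w4')
```

```text
t 9.35 pos [ 0.5441 -0.2973  0.1442] jaw 2.31 zdir [-0.0019  0.0018 -1.    ] q6 -0.66 F [1.3 1.2 6.3] open 0.0134
shift [ 0.0021 -0.0292 -0.0017] roll 0.0001
```

View pics/w4.png

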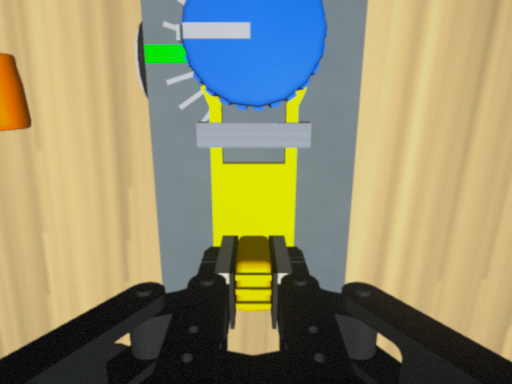

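Emit:
step_arm(targets=[0, -0.006, 0, 0, 0, -0.012, 0, 0, 0, -0.018, 0, 0, 0, -0.023, 0, 0, 0, -0.027, 0, 0, 0, -0.03, 0, 0, 0, -0.03, 0, 0, 0, -0.03, 0, 0])

```text
t: 10.07
tool_pos: [0.543, -0.2695, 0.1443]
tool_rot: [3.137, 0.063, -0.001]
contact_force: [2.9, -10.4, -2.0]
opening: 0.0134
```

Run:
```python
from h import *
to([.545,-.268,.146],2.3)
p=imaging.get_image('wrist');save(p,'w5')
```

```text
t 10.07 pos [ 0.543  -0.2695  0.1443] jaw 2.3 zdir [-7.0e-04 -4.1e-03 -1.0e+00] q6 -0.62 F [  2.9 -10.4  -2. ] open 0.0134
shift [ 0.0021 -0.0014 -0.0017] roll -0.0001
```

View pics/w5.png

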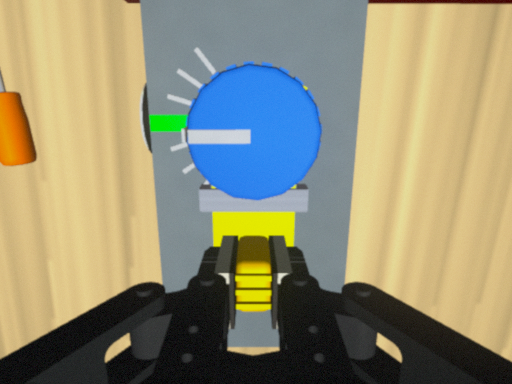

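Emit:
step_arm(targets=[0, -0.003, 0, 0, 0, -0.005, 0, 0, 0, -0.005, 0, 0, 0, -0.005, 0, 0])

```text
t: 10.45
tool_pos: [0.543, -0.2694, 0.1443]
tool_rot: [3.126, 0.061, 0.002]
contact_force: [4.1, -19.3, -6.5]
opening: 0.0135
```

Hard against the stop: the slide is home. Release and rise.

Emit:
step_arm(targets=[0, 0, 0, 0, 0, 0, 0, 0, 0, 0, 0, 0, 0, 0, 0, 0, 0, 0, -0.03, 0, 0, 0, -0.07, 0, 0, 0, -0.11, 0, 0, 0, -0.14, 0, 0, 0, -0.14, 0, 0, 0, -0.14, 0], grip=0.06)

```text
t: 11.28
tool_pos: [0.5438, -0.2672, 0.2875]
tool_rot: [3.123, 0.062, 0.009]
contact_force: [-0.5, -1.0, 0.5]
opening: 0.0599
```

Run:
```python
from h import *
np.set_printoptions(precision=4,suppress=True)
to([.472,.07,.30],2.3)
p=imaging.get_image('wrist');save(p,'w6')
knob(p)
W=cloud(p)
hsv=cv2.cvtColor(p['color'],cv2.COLOR_RGB2HSV).astype(int);H,S,V=hsv[...,0],hsv[...,1],hsv[...,2]
q=W[(H>20)&(H<34)&(S>120)&(abs(W[...,1]+.27)<.04)&(abs(W[...,0]-.545)<.03)]
t=q[(q[:,2]>.163)&(q[:,2]<.19)];print(len(t),t.min(0),t.max(0),t.mean(0))
```

```text
t 11.28 pos [ 0.5438 -0.2672  0.2875] jaw 2.29 zdir [ 0.0058 -0.0175 -0.9998] q6 -0.61 F [-0.5 -1.   0.5] open 0.0599
shift [-0.0582 -0.3395 -0.0188] roll -0.0002
circ (0.5410043597221375, -0.21069073677062988) 0.019877174869179726 fit [ 0.5413 -0.2108] 0.019179159942480654 npx 2600 white 188
pointer mean [-0.0099 -0.0006] knob angle 1.4817531826543255
pointer pca [-0.9909 -0.1346] knob angle 1.4068394836676654
473 [ 0.5363 -0.2807  0.1634] [ 0.5505 -0.2595  0.1739] [ 0.5434 -0.2693  0.1697]
```

View pics/w6.png

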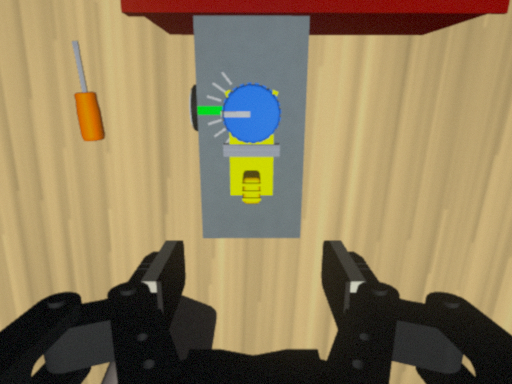

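Emit:
step_arm(targets=[-0.058, -0.34, -0.01, 0, -0.058, -0.34, -0.01, 0, -0.058, -0.34, -0.01, 0, -0.058, -0.34, -0.01, 0, -0.058, -0.34, -0.01, 0, -0.058, -0.34, -0.01, 0, -0.058, -0.34, -0.01, 0, -0.058, -0.34, -0.01, 0, -0.058, -0.34, -0.01, 0, -0.058, -0.34, -0.01, 0, -0.058, -0.34, -0.01, 0, -0.058, -0.34, -0.01, 0])

```text
t: 12.33
tool_pos: [0.471, 0.0702, 0.2878]
tool_rot: [3.125, 0.062, -0.002]
contact_force: [-0.1, -0.8, 0.1]
opening: 0.0599
```

Run:
```python
from h import *
np.set_printoptions(precision=4,suppress=True)
p=imaging.get_image('wrist');save(p,'w7');W=cloud(p)
for x in imaging.mark_of("lid_handle",p)[:2]: print(np.array(x['uv']).round(1),round(x['score'],2),atz(p,x['uv'],.182),dep(p,x['uv']))
q=W[(W[...,2]>.172)&(W[...,2]<.2)&(W[...,0]>.42)&(W[...,0]<.53)&(W[...,1]>-.03)&(W[...,1]<.17)]
if len(q):print(len(q),q.min(0),q.max(0),np.median(q,0));(c,s,a)=cv2.minAreaRect(q[:,:2].astype(np.float32));print(c,s,a)
to([.472,.072,.163],2.3)
```

```text
[257.6 189.5] 0.78 [0.4749 0.0716 0.182 ] [0.4748 0.0731 0.1874]
2770 [0.467  0.0071 0.1723] [0.4832 0.1372 0.1894] [0.4747 0.0793 0.1865]
(0.47513720393180847, 0.07216563075780869) (0.011929390020668507, 0.13016006350517273) 2.067345380783081
t 12.43 pos [0.4714 0.0697 0.2886] jaw 2.17 zdir [ 0.0004 -0.0154 -0.9999] q6 -0.04 F [-0.2  0.5  0.1] open 0.06
shift [ 0.0007 -0.0042  0.1255] roll -0.0022
```

View pics/w7.png

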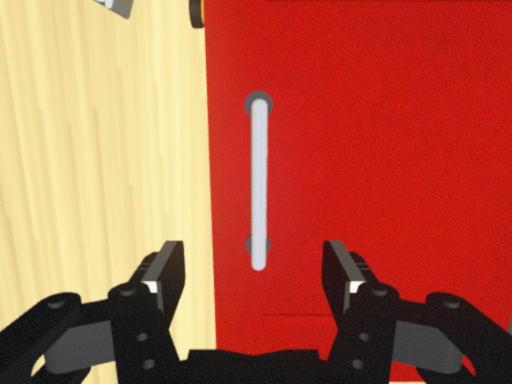

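Emit:
step_arm(targets=[0.004, -0.004, 0.03, 0, 0.004, -0.004, 0.06, 0, 0.004, -0.004, 0.09, 0, 0.004, -0.004, 0.11, 0, 0.004, -0.004, 0.12, 0, 0.004, -0.004, 0.124, 0, 0.004, -0.004, 0.124, 0])

```text
t: 13.02
tool_pos: [0.4752, 0.0713, 0.164]
tool_rot: [3.126, 0.057, -0.002]
contact_force: [0.0, -0.0, 0.1]
opening: 0.0602
```

Emit:
step_arm(targets=[0, 0, 0, 0, 0, 0, 0, 0, 0, 0, 0, 0, 0, 0, 0, 0, 0, 0, 0, 0, 0, 0, 0, 0, 0, 0, 0, 0, 0, 0, 0, 0], grip=0.005, force=60)

```text
t: 13.68
tool_pos: [0.4748, 0.0713, 0.1655]
tool_rot: [3.125, 0.058, -0.004]
contact_force: [-5.9, -0.7, 6.3]
opening: 0.0101
```

Run:
```python
from h import *
np.set_printoptions(precision=4,suppress=True)
o=monitor.get_obs();R=Ro.from_rotvec(o['tool_rot']).as_matrix()
to([.475,.072,.163],2.3)
yaw=np.radians(2.3)
rows=[]
# washer frame: out= -x_w ; handle (245,40) rotates to a
for a in np.radians([4,8,12,16,20,24,28,32,36,40]):
    out=.245*np.cos(a)-.040*np.sin(a);up=.245*np.sin(a)+.040*np.cos(a)
    d=np.array([(.245-out)*np.cos(yaw),(.245-out)*np.sin(yaw),up-.040]);rows.append((R.T@d).round(4))
print(np.array(rows))
```

```text
t 13.68 pos [0.4748 0.0713 0.1655] jaw 2.12 zdir [-0.0021 -0.016  -0.9999] q6 -0.03 F [-5.9 -0.7  6.3] open 0.0101
shift [ 0.0002 -0.0008  0.0025] roll -0.0031
[[ 0.0033  0.0003 -0.017 ]
 [ 0.0079  0.0005 -0.0337]
 [ 0.0135  0.0008 -0.0501]
 [ 0.0203  0.001  -0.066 ]
 [ 0.0282  0.0012 -0.0814]
 [ 0.0372  0.0014 -0.0963]
 [ 0.0472  0.0016 -0.1105]
 [ 0.0581  0.0018 -0.1239]
 [ 0.0699  0.0019 -0.1365]
 [ 0.0826  0.0021 -0.1483]]
```

Emit:
step_arm(targets=[0.0015, 0, -0.008, 0, 0.003, 0, -0.017, 0, 0.005, 0, -0.025, 0, 0.008, 0, -0.034, 0, 0.008, 0, -0.034, 0, 0.008, 0, -0.034, 0])

```text
t: 14.18
tool_pos: [0.4826, 0.0716, 0.1996]
tool_rot: [3.124, 0.058, -0.006]
contact_force: [-0.9, -5.2, -5.5]
opening: 0.0101
```

Run:
```python
from h import *
to([.475,.072,.163],2.3)
save(imaging.get_image('wrist'),'w8')
```

```text
t 14.18 pos [0.4826 0.0716 0.1996] jaw 2.11 zdir [-0.0034 -0.0172 -0.9998] q6 -0.03 F [-0.9 -5.2 -5.5] open 0.0101
shift [-0.0074 -0.0013  0.0366] roll -0.0032
```

View pics/w8.png

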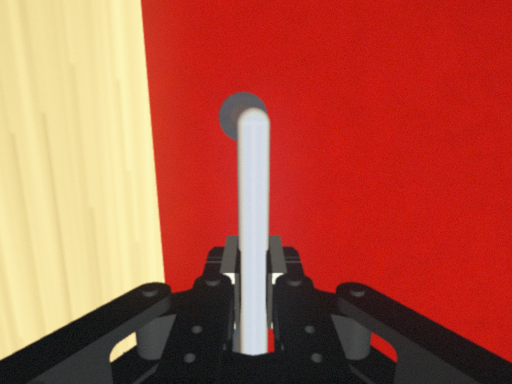

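Emit:
step_arm(targets=[0.0028, 0, -0.008, 0, 0.0056, 0, -0.0164, 0, 0.009, 0, -0.0244, 0, 0.0124, 0, -0.0323, 0, 0.0163, 0, -0.04, 0, 0.0203, 0, -0.0477, 0, 0.0248, 0, -0.0552, 0, 0.0293, 0, -0.0626, 0, 0.0343, 0, -0.07, 0, 0.0393, 0, -0.0768, 0, 0.0393, 0, -0.0768, 0])

```text
t: 15.15
tool_pos: [0.5223, 0.0732, 0.2786]
tool_rot: [3.121, 0.056, -0.007]
contact_force: [-5.0, -8.2, -1.7]
opening: 0.0092
```

Run:
```python
from h import *
to([.475,.072,.163],2.3)
p=imaging.get_image('side');save(p,'s9');W=cloud(p)
```

```text
t 15.15 pos [0.5223 0.0732 0.2786] jaw 2.07 zdir [-0.004  -0.0202 -0.9998] q6 -0.03 F [-5.  -8.2 -1.7] open 0.0092
shift [-0.0468 -0.0029  0.1158] roll -0.004
```

View pics/s9.png

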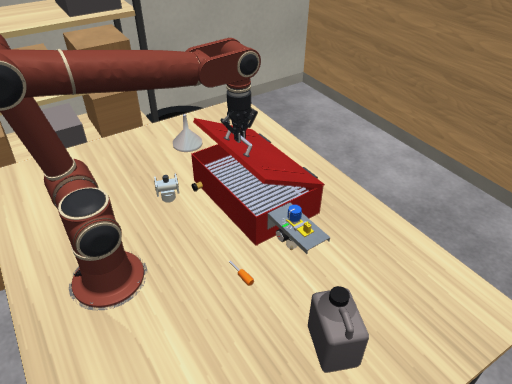

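Run:
```python
from h import *
np.set_printoptions(precision=4,suppress=True)
p=imaging.get_image('wrist');save(p,'w10');W=cloud(p)
for r in (130,160,190,220,250,280,300): print(r,W[r,246:262:5][:,[0,2]].tolist(), W[r,254,1])
```

```text
130 [[0.5180584336619671, 0.2971777986654505], [0.5197990601596075, 0.2967815078964652], [0.5215430552976862, 0.2974523035114364], [0.5233081722884437, 0.29624021398429073]] 0.1315416061940444
160 [[0.51835420008836, 0.2965180364908871], [0.5201558885672204, 0.2975177089478114], [0.5219351545001816, 0.29782789527048975], [0.5237607671066145, 0.29592592952126157]] 0.12068350670519473
190 [[0.5186986011541591, 0.29764618886843003], [0.5205248340298239, 0.2966149085837948], [0.5223598248828325, 0.29716596419812485], [0.5242307113097472, 0.295896999214333]] 0.10979379164726412
220 [[0.5190281304389538, 0.29683426722608475], [0.5209135785021162, 0.2985383646906631], [0.522790469251555, 0.297706068447343], [0.5246838714583287, 0.2971447826543066]] 0.09767250898041976
250 [[0.5193911467823625, 0.29697003284788964], [0.5213292409300234, 0.29710904320027465], [0.523287547474749, 0.296080069358119], [0.5252281840711897, 0.2963944179992345]] 0.08615958705552453
280 [[0.5197708099810436, 0.2966954447319573], [0.5217606227734324, 0.29763046124890374], [0.523762270475898, 0.2968817538554277], [0.525779113051893, 0.29634749168329666]] 0.07282924461318328
300 [[0.5200364919821028, 0.2963794724762579], [0.522069379739336, 0.2971688889925831], [0.5241228684790942, 0.29628284193318005], [0.5261255714967976, 0.2971779446235929]] 0.06368318175051332
```

View pics/w10.png

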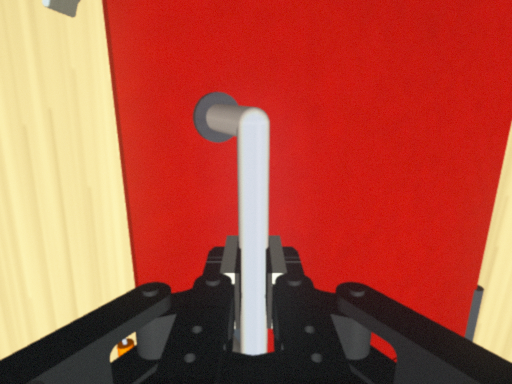

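Emit:
step_arm(targets=[0, 0, 0, 0, 0, 0, 0, 0, 0, 0, 0, 0, 0, 0, 0, 0, 0, 0, 0, 0, 0, 0, 0, 0], grip=0.0, force=80)

```text
t: 15.75
tool_pos: [0.5214, 0.0731, 0.2775]
tool_rot: [3.121, 0.057, -0.011]
contact_force: [1.0, -4.4, -7.1]
opening: 0.0094
```

```bash
cat >> h.py <<'E'
def bar(n):
    p=imaging.get_image('wrist');save(p,n);W=cloud(p);q=W[130:300,248:260].reshape(-1,3)
    z=np.median(q[:,2])-.0058;o=monitor.get_obs();print('bar z',z,'above TCP',z-o['tool_pos'][2],'lid deg',np.degrees(np.arcsin((z-.142)/.2482))-9.27,'x',np.median(q[:,0]),'F',o['contact_force'],o['opening'],o['tool_pos'],o['t'])
E
python3 -c "
from h import *
bar('w11')"
```

```text
bar z 0.2910623616022603 above TCP 0.013464463090582246 lid deg 27.6409880663749 x 0.5213471131960418 F [ 0.43152956 -3.81510912 -6.89513913] 0.00936063696150032 [0.52139376 0.07307775 0.2775979 ] 15.8
```

Emit:
step_arm(targets=[0.003, 0, -0.004, 0, 0.0065, 0, -0.008, 0, 0.0105, 0, -0.013, 0, 0.0148, 0, -0.0179, 0, 0.0193, 0, -0.0227, 0, 0.0238, 0, -0.0273, 0, 0.0285, 0, -0.0318, 0, 0.0333, 0, -0.0362, 0, 0.0382, 0, -0.041, 0, 0.0382, 0, -0.041, 0, 0.0382, 0, -0.041, 0])

```text
t: 16.72
tool_pos: [0.5606, 0.0746, 0.3201]
tool_rot: [3.119, 0.056, -0.008]
contact_force: [-2.7, -6.2, -3.1]
opening: 0.009
```

Run:
```python
from h import *
np.set_printoptions(precision=4,suppress=True)
bar('w12')
for n in('side','top'):
    p=imaging.get_image(n);save(p,n+'12')
    W=cloud(p);hsv=cv2.cvtColor(p['color'],cv2.COLOR_RGB2HSV).astype(int);H,S=hsv[...,0],hsv[...,1]
    r=((H<6)|(H>174))&(S>170)&(W[...,2]>.17)&(W[...,2]<.36)&(W[...,0]>.45)&(W[...,0]<.72)&(W[...,1]<.28)&(W[...,1]>-.13)
    q=W[r]
    for i in range(4):
        c=np.linalg.lstsq(np.c_[q[:,:2],np.ones(len(q))],q[:,2],rcond=None)[0];e=abs(np.c_[q[:,:2],np.ones(len(q))]@c-q[:,2]);q=q[e<max(.003,np.median(e)*2)]
    print(n,len(q),'lid angle',np.degrees(np.arctan(np.hypot(c[0],c[1]))),'dir',c)
    for nm in ('carb_mid','jug_mid','funnel_mid','screwdriver_grip'):
        for x in imaging.mark_of(nm,p)[:1]: print(nm,np.array(x['uv']).round(1),round(x['score'],2))
```

```text
bar z 0.3321726389180021 above TCP 0.012210821982708231 lid deg 40.744514020725845 x 0.5605107319348399 F [-1.7459 -6.9841 -3.4144] 0.0092479553223035 [0.5604 0.0746 0.32  ] 16.7667
side 771 lid angle 40.49650450982418 dir [-0.8533 -0.0335  0.7639]
carb_mid [167.4 185.2] 0.64
jug_mid [304. 228.] 0.72
funnel_mid [181.8 132.1] 0.56
screwdriver_grip [245.1 273.2] 0.47
top 3208 lid angle 40.58572309752002 dir [-0.8561 -0.032   0.7677]
jug_mid [416.3 207.9] 0.73
funnel_mid [ 96.8 209.2] 0.96
screwdriver_grip [321.6 244.8] 0.66
```

View pics/side12.png

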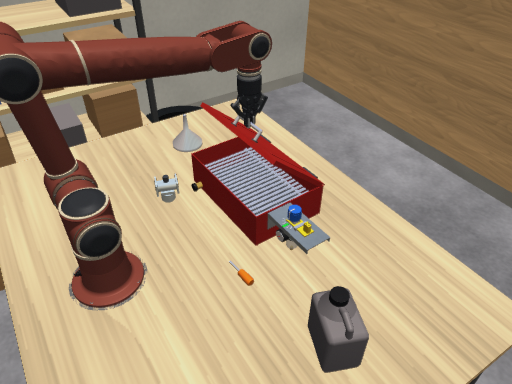

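View pics/w12.png

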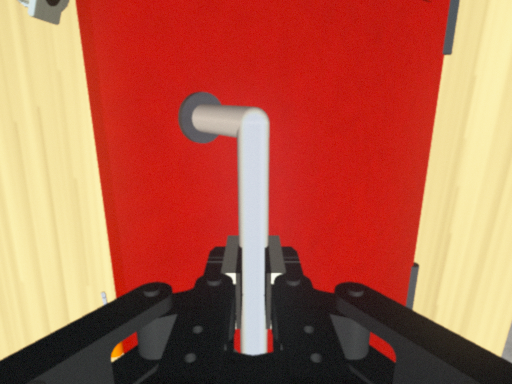

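Lid at 40.5–40.7°, all three cameras agree. Let it settle for a moment and check for creep before handing in.

Emit:
step_arm(targets=[0, 0, 0, 0, 0, 0, 0, 0, 0, 0, 0, 0, 0, 0, 0, 0, 0, 0, 0, 0, 0, 0, 0, 0, 0, 0, 0, 0, 0, 0, 0, 0, 0, 0, 0, 0, 0, 0, 0, 0, 0, 0, 0, 0, 0, 0, 0, 0])

```text
t: 18.27
tool_pos: [0.5603, 0.0746, 0.3199]
tool_rot: [3.119, 0.056, -0.008]
contact_force: [0.2, -4.2, -6.5]
opening: 0.009
```

Run:
```python
from h import *
bar('w13')
p=imaging.get_image('side')
cv2.imwrite('pics/s13c.png',cv2.resize(p['color'][195:255,255:335,::-1],None,fx=8,fy=8,interpolation=2))
```

```text
bar z 0.3319145092088486 above TCP 0.012012197224750998 lid deg 40.65187280616529 x 0.560244967366321 F [ 0.58133794 -5.03098401 -5.76808127] 0.008946198966046924 [0.56026951 0.07460313 0.31990231] 18.3167
```

View pics/s13c.png

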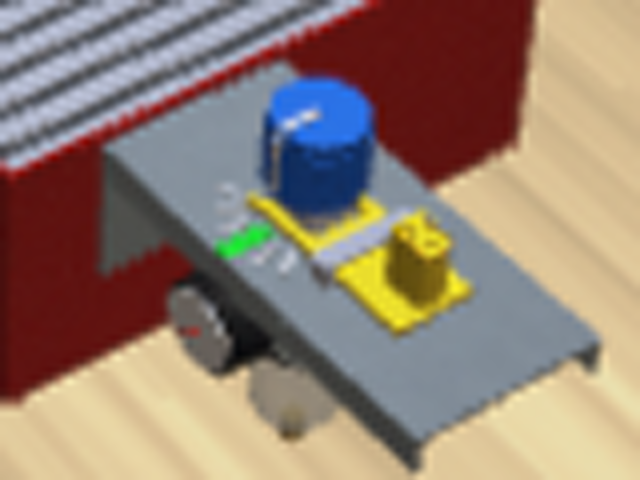

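Lid steady, fork round the neck, pointer at the green mark. Handing in.

```bash
python3 -c "
from h import *
print(ticket.finish_job())"
```

```text
the job is handed in; nothing more can be done
None
```

The parts washer is ready: the knob is at the green mark, the lock slide is home, and the gripper is holding the lid about 40° open. I handed the job in at about 18 s. It reports no verdict, so these are my own last checks:

- **Knob:** I turned it clockwise by about 0.75 rad and then back 0.06 rad because it had gone slightly past. The pointer measured about 1.48–1.50 rad. One line fit on the last wrist picture gave 1.41, which is still inside the limits.
- **Lock:** I pinched the slide and moved it 28 mm, until it stood firm against a 19 N push. The thumb piece is now about 59 mm from the knob's axis, where home is 60 mm. The final picture shows the fork round the neck.
- **Lid:** It stands at 40.5–40.7°, measured by three cameras. It changed by only about 0.1° over more than a second of holding. The wrist reads about 6–8 N of load, with the grip set to 80 N.
- **Grip on the handle:** The bar slipped about 3 mm towards the fingertips while I was lifting. It then held steady, about 12 mm from the tips.
- **Things around the washer:** The arm touched none of them, and they look unmoved in the pictures. In the side view the detector put the jug in the wrong place (on the lock slide), and in the top view it did not find the carburettor. I judged those two by eye.

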